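# Hook the drill guide plate into its fixture and lock it

### The job

Fit the drill guide plate to the drilling fixture: tip it so that its tongue goes in under the blue lip, then let the other end down gently between the lip and the two guide posts until the plate lies flat on its rests. Then swing the red cam lever fully round so that its nose is over the plate, let go, and leave the other things on the bench where they are.

Things in the scene. Friction and masses are not known exactly. Their poses are not given: they have to be found in the camera images.
- plate_grip (a point): Centre of the orange grip rib on the loose drill guide plate, 32 mm above the plate's underside. Rib 60 mm long (x), 16 mm thick (y: pinch across this), 40 mm tall, foot on the plate's top face (8 mm above the underside). Plate about 0.4 kg, starts flat on the bench. Axes: x from the steel tongue to the plain end, z up out of the plate's top.
- plate_tongue (a point): Middle of the free end of the plate's steel tongue, 3 mm above the underside, 80 mm from the rib's centre towards the plate's -x. Tongue 70 mm wide, 6 mm thick, sticks out 22 mm from the plate body, underside flush with the plate's. Axes as plate_grip.
- plate: The drill guide plate, aluminium, 128 x 110 x 8 mm plus the tongue (150 mm long in all). Origin on its underside straight below the rib's centre; body from x = -58 to +70 mm, tongue on to x = -80 mm. Axes as plate_grip.
- fixture: Fixed steel drilling fixture, foot 210 x 150 x 12 mm; origin under the foot's centre on the bench; x from the blue lip to the two guide posts (roughly to the robot's right), z up. Two rest bars (x -84 to -50 and 56 to 72 mm) have tops at z = 30 mm; brass hexagon blanks sit lower between them. The posts let the plate in only tipped 22 degrees or more, tongue end down.
- lip_edge (a point): Middle of the lower edge of the blue lip's overhang: fixture x = -66, y = 0, z = 48 mm, so 18 mm above the near rest. The overhang is 8 mm thick (top z = 56 mm), 110 mm wide and reaches back 18 mm to a wall at x = -84 mm; cheeks close the slot beyond y = +-41 mm. Axes as the fixture's.
- posts (a point): Point midway between the tops of the two guide posts, on their inner faces: fixture x = 76, y = 0, z = 85 mm. Each post is 22 mm wide, at y = +-36 mm. Axes as the fixture's.
- seat (a point): Point of the fixture at the level of the rests (x = 0, y = 0, z = 30 mm of the fixture). When the plate is home the origin of plate is here, axes alike (play: 4 mm towards the lip, 6 mm towards the posts, 6 mm sideways), its tongue 14 mm under the overhang.
- lever (a joint): Red cam lever at the fixture's +y side, turning about an upright axis; rad. 0 = open: nose along +x of the fixture, handle along -x. Grows clockwise seen from above; at 1.57 the nose points along -y, over the plate, the handle along +y; stop at 1.6. Starts at 0 to 0.35, stays where left, needs about 3 N at the knob. Nose 50 mm long, passing 2.5 mm over the seated plate.
- lever_knob (a point): Centre (half-way up) of the black upright round knob at the end of the lever's handle: 22 mm diameter, 50 mm tall, foot 52.5 mm and top 102.5 mm above the bench; 70 mm from the lever's axis.
- lever_pivot (a point): Point on the lever's upright turning axis at the height of the knob's centre, 77.5 mm above the bench; x = 30, y = 90 mm of the fixture; axes as the fixture's.
- mallet: Wooden mallet lying beyond the work, head 60 x 110 x 60 mm, handle 190 mm; origin on the bench at the head's handle face. Leave alone.
- indicator: Dial indicator on a magnetic steel base 60 x 50 x 55 mm with a post, 200 mm tall; origin under the base. Leave alone.
- nut_blank: Loose hexagonal brass nut blank, 60 mm across flats, 25 mm thick; origin under its centre. Leave alone.
- chip_brush: Chip brush lying left of the work, 210 mm long, 24 mm tall. Leave alone.
- oil_tin: Green oil tin, 70 mm diameter, 130 mm tall; origin under its centre. Leave alone.
There are look-alikes about, which are no part of the job. Leave any purple, turquoise or yellow look-alike of the plate alone.

How it is judged:
By the outcome, as a careful person would: the job done as asked, in the order asked, and still so for the second after the job is handed in, with the robot touching nothing.
It also fails if it takes over 59 s, if anything falls off the work surface, if the arm or the gripper's body presses on something with over 40 N, if the wrist force passes 120 N, or if a joint passes its speed limit or range.

### The arm

A 6-joint arm with a two-finger parallel gripper is mounted at the origin on the work surface. World frame = base frame: x ahead of the robot, y to its left, z up, the work surface at z = 0. Lengths are in m, angles in degrees, forces in N, time in s.
With the tool pointing down it reaches from about 0.3 to 0.875 m from the base axis. Payload 6.4 kg.
Tool frame: the origin (TCP) lies on the centre line of the jaws, within the pads' length; the fingertips stand 19 mm ahead of it and the grasp point (between the pads) is the TCP; z points along the fingers, y is the line along which they close (so a half turn about z gives the same grasp; the last joint's range is limited). The gripper opens to 88 mm and grips with 3 to 60 N. Pads are 18 mm wide; open, the fingers measure 123 mm over their backs; the gripper's body (75 mm by 187 mm) begins 45 mm behind the grasp point.
Start: joints at [-74.903, 10.359, 92.074, -0, 77.567, -11.82], TCP at [0.26, -0.513, 0.258] pointing down, gripper open.
Joint ranges: [-171.53, 171.53], [-51.25, 118.39], [17.06, 147.69], [-65.23, 245.23], [0, 150.52], [-178.68, 178.68]. Speed limits (degrees/s): [147.25, 147.25, 172.46, 180, 180, 180].

### API

Orientations are given as [roll, pitch, yaw] about the fixed x, y, z axes, in that order (R = Rz(yaw) Ry(pitch) Rx(roll)).
In Python, from bench import bot gives the robot as it stands. Calls block until the motion is done:
- bot.movep(position, orientation): joint-space move of the TCP to a pose.
- bot.move_straight(position, frame=None, feed=0.15, force_limit=None): straight line of the TCP; frame=None keeps the orientation; feed is the mean speed in m/s. With force_limit (N) it stops when the force on the tool has changed by that much, and returns True; else False.
- bot.move_j(angles): joint-space move.
- bot.grip(opening): opening from 0.0 (shut) to 1.0 (fully open); the grip force is fixed at half the most; returns when the fingers have stopped.
- bot.sleep(seconds).
- bot.ik(position, orientation): joint angles nearest the present ones, or None.
- bot.observe(): the state.
- bot.get_image(name): name is "scene" or "top" or "wrist"; returns a dict with "image" (400x640x3 uint8, red, green, blue), "depth" (400x640 float32, m along the optical axis (not along the pixel's ray), 0 where there is no reading), "fx", "fy", "cx", "cy" (pixels), "eye" and "orientation" of the camera in the world. Camera axes: x right, y up, looking along -z (the intrinsics and any distortion apply to the point x, -y, -z); pixel columns grow to the right and rows downward; lengths in m; the calibration is good to about 2 mm. A picture is of the moment at which its call begins.
A pose or a line that the arm cannot do raises bot.MotionError and nothing moves.
- bot.job_done(): hands the job in; it is judged then, once.
The state is a dict: "t": time; "joint_positions": joint angles; "qd": joint speeds; "tau": joint torques, N m; "position": TCP position; "orientation": TCP orientation; "wrist_force": force on the tool from outside, world axes, zero at the start; "torque": the same for the moment, N m; "opening": opening from 0.0 (shut) to 1.0 (fully open); "grasp_force": force on a finger pad.
Only numpy, scipy, OpenCV 4.12 (cv2) and the standard library are available. Lean on these libraries where they do the work, as an engineer would, in place of code of your own. Each camera call takes 0.05 s, during which the arm holds its last target. There are 200 camera calls.

## Working session

There is one attempt and no reset: what is moved stays moved. The work goes in short steps, each a Python script; the robot and the scene stay as the last script left them, time stands still between calls to the robot, and variables do not carry over. Pictures are saved under pics/ and viewed, at most 10 in all, crops included, and the job is handed in when it is done.

```bash
mkdir -p pics; python3 - <<'E'
from bench import bot
import cv2,pickle
for n in("scene","top"):
    d=bot.get_image(n);pickle.dump(d,open(f"pics/{n}.pkl","wb"))
    cv2.imwrite(f"pics/{n}0.png",d["image"][:,:,::-1]);print(n,d["fx"],d["fy"],d["cx"],d["cy"],d["eye"],d["orientation"],[k for k in d])
s=bot.observe();print(s["t"],s["position"],s["orientation"])
E
```

```text
scene 396.796104173857 396.796104173857 314.7917499484434 198.02194132740146 [ 1.5440328  -0.09508633  0.79318185] [53.5820662  -0.28182325 83.52395194] ['image', 'depth', 'fx', 'fy', 'cx', 'cy', 'eye', 'orientation']
top 370.8296956007347 370.8296956007347 315.10799947576345 200.78018033727093 [0.44536064 0.02058291 0.93264738] [  8.54467884  -1.82948656 -90.76439178] ['image', 'depth', 'fx', 'fy', 'cx', 'cy', 'eye', 'orientation']
0.1 [ 0.26020161 -0.51227462  0.25692735] [-1.79913918e+02 -1.71489285e-02  2.69152684e+01]
```

View pics/top0.png

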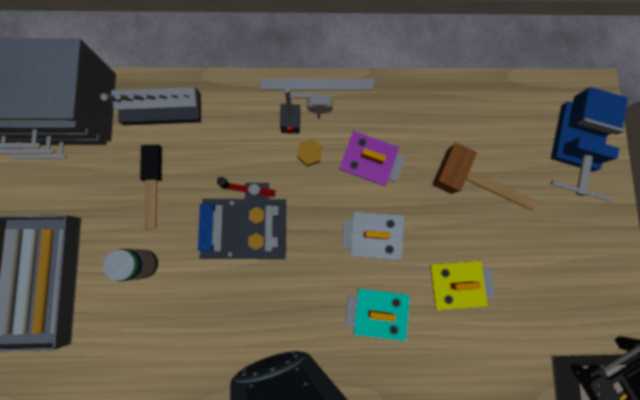

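View pics/scene0.png

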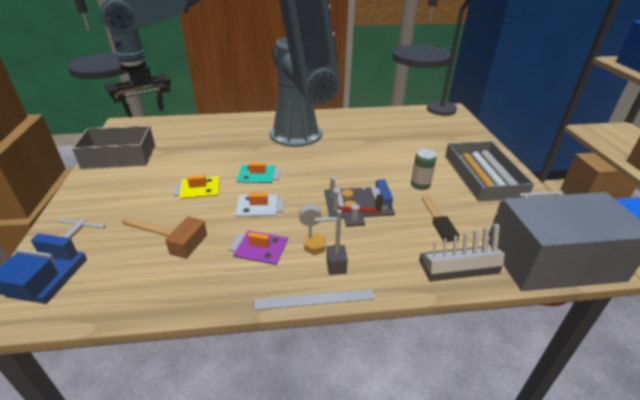

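Candidates for the plate in the top view: grey (376,235), purple (370,157), turquoise (382,315) and yellow (460,286). The description says aluminium, so I choose the grey one. Its tongue points left at (347,233). The fixture is at (243,228), with the blue lip at (206,228), the lever pivot at (254,190) and the knob at (222,183).

```bash
cat > h.py <<'E'
import numpy as np,cv2
from scipy.spatial.transform import Rotation as R
def rot(o): return R.from_euler('xyz',o,degrees=True).as_matrix()
def cast(d,uv,z):
    uv=np.atleast_2d(np.float64(uv)); M=rot(d["orientation"])
    r=np.c_[(uv[:,0]-d["cx"])/d["fx"],-(uv[:,1]-d["cy"])/d["fy"],-np.ones(len(uv))]@M.T
    e=np.array(d["eye"]); return e+r*((z-e[2])/r[:,2])[:,None]
def pix(d,p):
    c=(np.atleast_2d(p)-d["eye"])@rot(d["orientation"])
    return np.c_[d["cx"]-d["fx"]*c[:,0]/c[:,2],d["cy"]+d["fy"]*c[:,1]/c[:,2]]
def blobs(m,amin=15):
    n,l,s,c=cv2.connectedComponentsWithStats(m.astype(np.uint8))
    return [(c[i],s[i,4],l==i) for i in range(1,n) if s[i,4]>=amin]
def rect(m):
    c=max(cv2.findContours(m.astype(np.uint8),0,2)[0],key=cv2.contourArea); return cv2.minAreaRect(c)
def hsv(d): return cv2.cvtColor(d["image"],cv2.COLOR_RGB2HSV).astype(int)
E
python3 - <<'E'
from h import *;import pickle
d=pickle.load(open("pics/top.pkl","rb"));H=hsv(d);h,s,v=H[...,0],H[...,1],H[...,2]
roi=np.zeros(h.shape,bool);roi[90:350,180:500]=1
for n,m in dict(orange=(h>8)&(h<20)&(s>200)&(v>150),blue=(h>95)&(h<125)&(s>120),red=((h<6)|(h>174))&(s>150)&(v>80)).items():
    for c,a,l in blobs(m&roi): print(n,c.round(1),a,rect(l))
for p in[(376,250),(347,233),(243,250),(222,183),(325,250)]: print(p,H[p[1],p[0]])
cv2.imwrite("pics/crop.png",cv2.resize(d["image"][130:280,190:420,::-1],None,fx=3.4,fy=3.4,interpolation=2))
E
```

```text
blue [205.6 226.8] 622 ((205.5640411376953, 226.50161743164062), (14.021034240722656, 47.266517639160156), 1.4688007831573486)
red [289. 128.] 15 ((289.0, 128.0), (2.0, 4.0), 90.0)
red [238.6 187.3] 93 ((238.32998657226562, 187.1899871826172), (18.243356704711914, 5.091169357299805), 8.13010311126709)
red [266.8 191.7] 86 ((266.64862060546875, 191.6081085205078), (14.631509780883789, 5.918363571166992), 9.462322235107422)
(376, 250) [105  40 142]
(347, 233) [109  34 121]
(243, 250) [108  61  54]
(222, 183) [ 0 23 34]
(325, 250) [ 20  88 116]
```

View pics/crop.png

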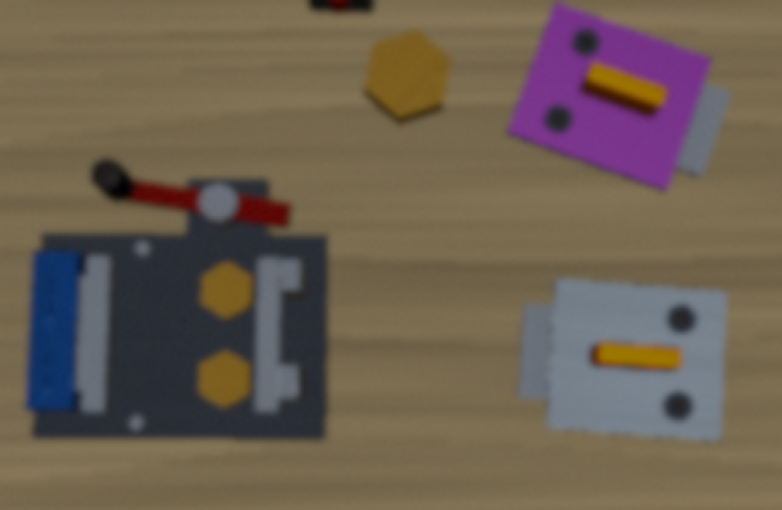

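The crop confirms the choice: the grey plate's rib is at crop (637,356) and its tongue at (535,350), pointing to the lip. The lever is slightly open, with its knob at crop (112,180). Next I compute poses from the top view and go above the plate for a close look.

```bash
python3 - <<'E'
from h import *;import pickle
from bench import bot
d=pickle.load(open("pics/top.pkl","rb"));H=hsv(d);h,s,v=H[...,0],H[...,1],H[...,2]
roi=np.zeros(h.shape,bool);roi[200:275,335:415]=1
B=lambda m:max(blobs(m),key=lambda b:b[1])
def ang(r,z):
    p=cast(d,cv2.boxPoints(r),z)[:,:2];c=p.mean(0);e=[p[1]-p[0],p[2]-p[1]];print("  sides",np.linalg.norm(e,axis=1).round(4));return c,[np.degrees(np.arctan2(*x[::-1])).round(2) for x in e]
m=(h>8)&(h<22)&(s>140)&(v>120)&roi; r=rect(B(m)[2]);print("rib",r,ang(r,.048),B(m)[1])
m=(h>95)&(h<118)&(s>25)&(v>90)&roi; r=rect(cv2.morphologyEx(B(m)[2].astype(np.uint8),cv2.MORPH_OPEN,np.ones((45,9))));print("plate body",ang(r,.008))
roi[:]=0;roi[195:265,190:295]=1
m=(h>95)&(h<125)&(s>120)&roi;r=rect(B(m)[2]);print("lip",ang(r,.056))
m=(h>90)&(h<125)&(v<75)&roi; 
mm=cv2.morphologyEx((m|((h>95)&(h<125)&(s>20))|(v<60)).astype(np.uint8)*roi,cv2.MORPH_CLOSE,np.ones((15,15)));r=rect(B(mm)[2]);print("foot",r,ang(r,.012))
c=np.array([112,180])/3.4+[190,130];print("knob",cast(d,c,.1));c=np.array([218,202])/3.4+[190,130];print("pivot",cast(d,c,.06))
print("ind",cast(d,(290,118),.055),"nut",cast(d,(309,151),.025))
E
```

```text
sides [0.0386 0.012 ]
rib ((381.0, 234.5), (5.0, 16.0), 90.0) (array([ 0.494968  , -0.16623293]), [np.float64(-90.65), np.float64(177.53)]) 33Traceback (most recent call last):
  File "<stdin>", line 9, in <module>
  File "h.py", line 15, in rect
    c=max(cv2.findContours(m.astype(np.uint8),0,2)[0],key=cv2.contourArea); return cv2.minAreaRect(c)
ValueError: max() iterable argument is empty
```

```bash
python3 - <<'E'
from h import *;import pickle
from bench import bot
d=pickle.load(open("pics/top.pkl","rb"))
C=lambda p,z:cast(d,np.array(p)/3.4+[190,130],z)[:,:2].round(4)
print("rib",C([(637,354)],.048),"plate",C([(558,279),(727,290),(721,440),(547,428)],.008).tolist())
print("foot",C([(42,236),(326,237),(326,437),(33,437)],.012).tolist(),"lip",C([(34,251),(79,252),(73,410),(28,408)],.056).tolist())
print("knob",C([(110,178)],.1),"pivot",C([(218,202)],.065),"ind",cast(d,(290,118),.055)[0],"nut",cast(d,(309,151),.025)[0])
for yaw in(90,-90): print(yaw,bot.ik([.47,-.06,.40],[180,0,yaw]),bot.ik([.47,.1,.15],[180,0,yaw]))
yaw=min((90,-90),key=lambda y:abs(bot.ik([.47,-.06,.40],[180,0,y])[5]))
bot.movep([.47,-.06,.42],[180,0,yaw])
w=bot.get_image("wrist");pickle.dump(w,open("pics/w1.pkl","wb"));cv2.imwrite("pics/w1.png",w["image"][:,:,::-1])
o=bot.observe();print(yaw,o["t"],o["position"],o["orientation"],w["eye"],w["orientation"],w["fx"])
E
```

```text
rib [[ 0.496  -0.1575]] plate [[0.5544, -0.1088], [0.5449, -0.2346], [0.4349, -0.2248], [0.4453, -0.0976]]
foot [[0.5892, 0.27], [0.5867, 0.0626], [0.441, 0.0628], [0.4438, 0.2718]] lip [[0.5718, 0.2633], [0.5708, 0.2322], [0.4618, 0.2333], [0.4635, 0.2639]]
knob [[0.6143 0.2024]] pivot [[0.6038 0.1351]] ind [0.78434905 0.05012856 0.055     ] nut [0.70867796 0.00351336 0.025     ]
90 [-21.67090662  -7.83115201  94.45356959   0.          93.37758242
 -21.67090662] [-2.17926763e+00  5.78282073e+00  1.10827198e+02 -2.54444375e-14
  6.33899809e+01 -2.17926763e+00]
-90 [-2.16709066e+01 -7.83115201e+00  9.44535696e+01 -2.54444375e-14
  9.33775824e+01  1.58329093e+02] [-2.17926763e+00  5.78282073e+00  1.10827198e+02 -2.54444375e-14
  6.33899809e+01  1.77820732e+02]
90 2.05 [ 0.46992452 -0.06078977  0.41945554] [-1.79943976e+02 -1.06967291e-02  8.99073233e+01] [0.46996396 0.01249793 0.5476945 ] [-16.6770433    0.01710532  -0.11589814] 325.6178283529327
```

View pics/w1.png

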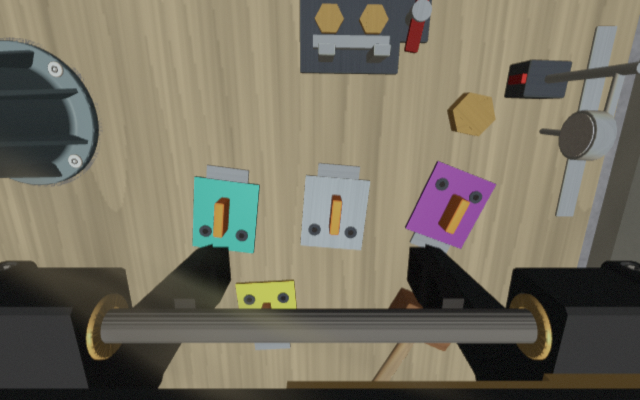

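The wrist view shows the grey plate at (335,212) with its tongue up at (338,170), turquoise at (225,213), purple at (452,205), and the fixture at the top edge. Next: one close look over the fixture, then one over the plate.

```bash
python3 - <<'E'
from h import *;import pickle
from bench import bot
bot.movep([.525,.235,.36],[180,0,90])
w=bot.get_image("wrist");pickle.dump(w,open("pics/w2.pkl","wb"))
bot.movep([.496,-.1575,.25],[180,0,90])
w2=bot.get_image("wrist");pickle.dump(w2,open("pics/w3.pkl","wb"))
print(bot.observe()["t"])
cv2.imwrite("pics/w23.png",cv2.resize(np.vstack([w["image"][:300,:,::-1],w2["image"][:300,:,::-1]]),None,fx=1,fy=1))
E
```

```text
4.825
```

View pics/w23.png

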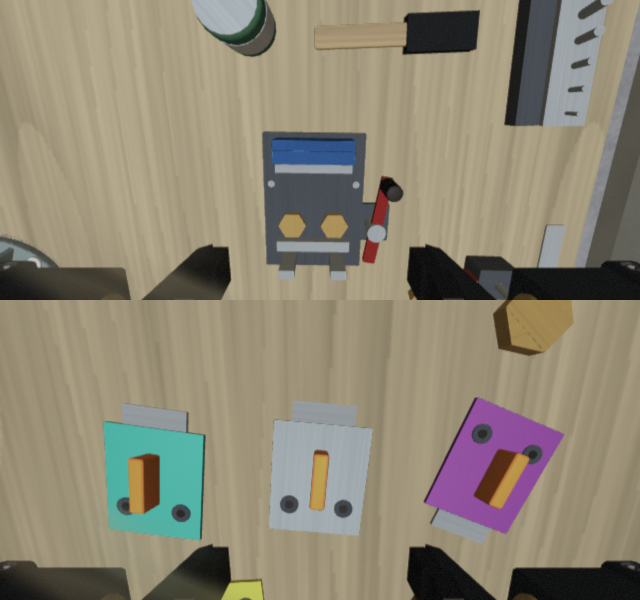

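```bash
python3 - <<'E'
from h import *;import pickle
w=pickle.load(open("pics/w2.pkl","rb"));H=hsv(w);h,s,v=H[...,0],H[...,1],H[...,2]
def poly(m,n=4):
    c=max(cv2.findContours(m.astype(np.uint8),0,2)[0],key=cv2.contourArea);return cv2.boxPoints(cv2.minAreaRect(c)),cv2.approxPolyDP(c,0.02*cv2.arcLength(c,1),1)[:,0]
def sub(m,x0,x1,y0,y1):
    r=np.zeros_like(m);r[y0:y1,x0:x1]=m[y0:y1,x0:x1];return r
f=lambda p,d,z:cast(d,p,z)[:,:2].round(4).tolist()
b,p=poly(sub((h>100)&(h<125)&(s>140),240,380,110,200));print("lip",b.round(1).tolist(),f(b,w,.056))
b,p=poly(sub((h>90)&(v<95)&(s>20)|(h>100)&(h<125)&(s>140),245,372,110,262));print("foot",p.tolist(),f(p,w,.012))
b,p=poly(sub((v>120)&(s<60),270,300,262,290));print("postL",b.tolist(),f(b,w,.085))
b,p=poly(sub((v>120)&(s<60),320,352,262,290));print("postR",b.tolist(),f(b,w,.085))
b,p=poly(sub((v>100)&(s<60),268,356,162,178));print("near rest",b.tolist(),f(b,w,.030))
b,p=poly(sub((v>100)&(s<60),268,356,238,256));print("far rest",b.tolist(),f(b,w,.030))
for n,m in(("knob",sub(v<45,370,415,165,212)),("pivot",sub((v>120)&(s<50),360,392,218,248))):
    q=[l for l in sorted(blobs(m),key=lambda t:-t[1])][0];print(n,q[0],q[1],f([q[0]],w,.075),f([q[0]],w,.1025))
rm=sub(((h<6)|(h>174))&(s>150)&(v>60),355,410,165,270);print("red",[(q[0].round(1).tolist(),q[1],f([q[0]],w,.05)) for q in blobs(rm)])
w=pickle.load(open("pics/w3.pkl","rb"));H=hsv(w);h,s,v=H[...,0],H[...,1],H[...,2]
b,p=poly(sub((s<65)&(v>95)|(h<22)&(s>150),262,380,90,245));print("plate",p.tolist(),f(p,w,.008))
print(H[125,340],H[110,320],H[60,340],H[190,320],H[215,345])
b,p=poly(sub((h<22)&(s>150)&(v>190),300,345,140,220));print("rib",b.round(1).tolist(),f(b,w,.048),np.mean(f(b,w,.048),0))
np.save("pics/x",0)
E
```

```text
lip [[271.70001220703125, 163.0], [272.0, 137.60000610351562], [354.29998779296875, 138.89999389648438], [353.8999938964844, 164.1999969482422]] [[0.463, 0.2358], [0.4649, 0.2691], [0.5724, 0.2673], [0.5729, 0.234]]
foot [[263, 133], [268, 261], [285, 211], [301, 236], [340, 211], [357, 261], [364, 135]] [[0.4461, 0.2717], [0.4439, 0.0698], [0.4739, 0.1543], [0.4978, 0.113], [0.5585, 0.1542], [0.5873, 0.0695], [0.5909, 0.2687]]
postL [[270.0, 264.0], [299.0, 264.0], [299.0, 289.0], [270.0, 289.0]] [[0.4589, 0.1017], [0.4986, 0.1016], [0.4978, 0.0629], [0.4572, 0.0629]]
postR [[320.0, 265.0], [351.0, 265.0], [351.0, 289.0], [320.0, 289.0]] [[0.5273, 0.1], [0.5698, 0.0999], [0.5708, 0.0627], [0.5273, 0.0628]]
near rest [[273.88427734375, 172.9838409423828], [274.01739501953125, 163.79737854003906], [352.116943359375, 164.9292449951172], [351.98382568359375, 174.11570739746094]] [[0.4618, 0.2171], [0.4625, 0.2303], [0.5732, 0.2285], [0.5734, 0.2153]]
far rest [[275.9999694824219, 252.0], [275.9999694824219, 241.0], [348.9999694824219, 241.0], [348.9999694824219, 252.0]] [[0.46, 0.094], [0.4607, 0.1122], [0.5717, 0.112], [0.5722, 0.0937]]
knob [386.92307692 185.28994083] 169 [[0.6146, 0.2095]] [[0.6086, 0.216]]
pivot [376.38610039 233.31274131] 259 [[0.6042, 0.1424]] [[0.5989, 0.1534]]
red [([379.8, 208.2], np.int32(349), [[0.6119, 0.1704]]), ([369.9, 251.5], np.int32(242), [[0.6008, 0.1037]])]
plate [[262, 90], [262, 244], [379, 244], [379, 90]] [[0.4359, -0.0661], [0.4269, -0.2453], [0.5712, -0.2454], [0.5616, -0.0661]]
[ 94  12 146] [ 99  16 159] [ 21  61 164] [ 21 146 188] [109  36  79]Traceback (most recent call last):
  File "<stdin>", line 20, in <module>
  File "<stdin>", line 4, in poly
ValueError: max() iterable argument is empty
```

```bash
python3 - <<'E'
from h import *;import pickle
w=pickle.load(open("pics/w3.pkl","rb"));H=hsv(w);h,s,v=H[...,0],H[...,1],H[...,2]
f=lambda p,z:cast(w,p,z)[:,:2].round(4).tolist()
print("body",f([(275,120),(372,129),(361,235),(270,228)],.008),np.mean(f([(275,120),(372,129),(361,235),(270,228)],.008),0),"tongue",f([(293,102),(357,107)],.006))
m=np.zeros(h.shape,np.uint8);m[140:220,300:345]=((h<25)&(s>110))[140:220,300:345]
c=max(cv2.findContours(m,0,2)[0],key=cv2.contourArea);r=cv2.minAreaRect(c);b=cv2.boxPoints(r);print("rib",r,f(b,.048),np.mean(f(b,.048),0))
m=np.zeros(h.shape,np.uint8);m[95:245,262:382]=((s<50)&(v>80))[95:245,262:382]
m=cv2.morphologyEx(m,cv2.MORPH_OPEN,np.ones((3,3)));c=max(cv2.findContours(m,0,2)[0],key=cv2.contourArea);p=cv2.approxPolyDP(cv2.convexHull(c),3,1)[:,0];print(p.tolist(),f(p,.008))
E
```

```text
body [[0.4486, -0.0973], [0.556, -0.107], [0.5485, -0.2335], [0.4377, -0.2243]] [ 0.4977   -0.165525] tongue [[0.4687, -0.0784], [0.5388, -0.0836]]
rib ((318.7603454589844, 179.976806640625), (14.544953346252441, 58.886192321777344), 5.52754020690918) [[0.4861, -0.1871], [0.4923, -0.1251], [0.507, -0.1265], [0.5015, -0.1887]] [ 0.496725 -0.15685 ]
[[293, 100], [357, 106], [372, 128], [358, 235], [268, 227], [273, 121]] [[0.4689, -0.0763], [0.5385, -0.0825], [0.556, -0.1059], [0.5449, -0.2335], [0.4353, -0.223], [0.4464, -0.0984]]
```

Fixture origin is about (0.5165, 0.167), with its x axis at yaw -90.9°. The plate rib is at about (0.497, -0.158), yaw -95°. The lever stands near 0.15 rad. Now I grasp, lift and check.

```bash
cat >> h.py <<'E'
from bench import bot
GZ=.034; FO=np.array([.5165,.167,0]); FY=-90.9
RF=R.from_euler('z',FY,degrees=True)
T0=R.from_euler('xyz',[180,0,180],degrees=True)
def tool(tip,th,gx=0,y=0):
    """TCP pose with tongue's lower tip edge at fixture (tip x, y, tip z), plate tipped th degrees"""
    P=RF*R.from_euler('y',-th,degrees=True)
    p=FO+RF.apply([tip[0],y,tip[1]])+P.apply([.080+gx,0,GZ])
    return p.tolist(),(P*T0).as_euler('xyz',degrees=True).tolist()
E
python3 - <<'E'
from h import *;import pickle
bot.move_straight([.497,-.158,.10],[180,0,85],feed=.25)
bot.move_straight([.497,-.158,GZ],feed=.1,force_limit=15)
bot.grip(0);o=bot.observe();print(o["t"],o["position"],o["opening"],o["grasp_force"])
bot.move_straight([.497,-.158,.19],feed=.15)
o=bot.observe();print(o["t"],o["wrist_force"],o["opening"],o["position"])
w=bot.get_image("wrist");pickle.dump(w,open("pics/w4.pkl","wb"));cv2.imwrite("pics/w4.png",w["image"][:,:,::-1])
Rt=R.from_euler('xyz',o["orientation"],degrees=True)*T0.inv();O=np.array(o["position"])+Rt.apply([0,0,-GZ])
print("expect tongue corners (z=6mm), body front corners",pix(w,O+Rt.apply([[-.08,-.035,.006],[-.08,.035,.006],[-.058,-.055,.008],[-.058,.055,.008]])).round(1).tolist())
for a in[((-.056,.10),25),((-.056,.032),25),((-.08,.031),0)]: print(bot.ik(*tool(*a)))
E
```

```text
7.4667 [ 0.49696434 -0.15798468  0.03397016] 0.17723340533146217 29.999872357584536
8.6583 [ 0.11132477 -1.06282254 -3.62166567] 0.18005475968043183 [ 0.49633032 -0.1576158   0.18888371]
expect tongue corners (z=6mm), body front corners [[241.5, 91.6], [395.8, 91.5], [200.9, 141.3], [436.4, 141.1]]
[ 17.63951338  20.1988253   94.80502999 -24.52609931  74.85301741
  27.1049543 ]
[ 17.63951338  25.86722481  96.25725359 -25.52795181  68.39922958
  30.27748593]
[ 5.38398728e+00  2.10327640e+01  1.03934706e+02 -2.54444375e-14
  5.50325303e+01  6.28398728e+00]
```

View pics/w4.png

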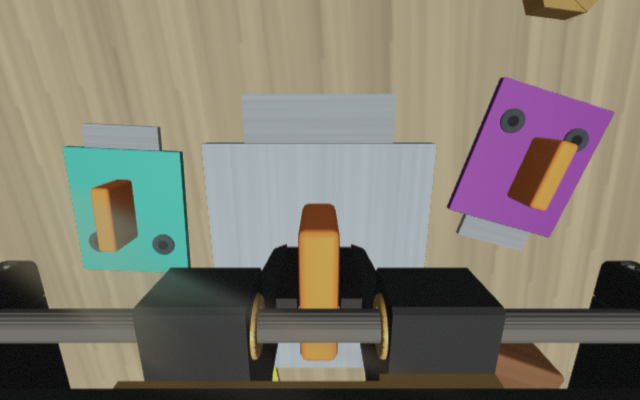

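The plate is held squarely. The tongue's front edge is at row 95 against 91.6 expected, so the plate sits about 1.3 mm towards +x in the grip, and I allow for that. Next I carry it tipped to the front of the lip.

```bash
python3 - <<'E'
from h import *;import pickle
g=-.0013
bot.movep(*tool((-.056,.12),25,g))
bot.move_straight(*tool((-.056,.060),25,g),feed=.1,force_limit=8)
bot.sleep(.2);o=bot.observe();print(o["t"],o["wrist_force"],o["position"],tool((-.056,.060),25,g))
w=bot.get_image("wrist");pickle.dump(w,open("pics/w5.pkl","wb"));cv2.imwrite("pics/w5.png",w["image"][:,:,::-1])
P=RF*R.from_euler('y',-25,degrees=True);t=FO+RF.apply([-.056,0,.060])
print("tongue exp",pix(w,t+P.apply([[0,-.035,.006],[0,.035,.006]])).round(1).tolist(),"lip top edge exp",pix(w,FO+RF.apply([[-.066,-.055,.056],[-.066,.055,.056]])).round(1).tolist(),"foot lip end",pix(w,FO+RF.apply([[-.105,-.075,.012],[-.105,.075,.012]])).round(1).tolist())
E
```

```text
10.8917 [ 0.10505466  0.60436303 -2.81770941] [0.51699971 0.16626905 0.12487821] ([0.516484961783924, 0.16604271617170088, 0.12407452195823916], [180.0, 25.00000000000002, 89.10000000000001])
tongue exp [[240.7, 93.4], [394.3, 93.2]] lip top edge exp [[198.4, 69.4], [436.4, 69.1]] foot lip end [[162.1, -45.4], [472.3, -45.7]]
```

View pics/w5.png

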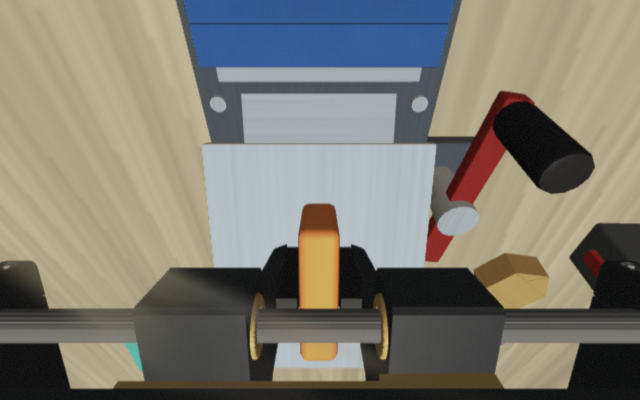

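The tongue (243–395, row 94) sits just in front of the lip's edge (row 67), and the near rest is at rows 67–82, columns 217–421. All are laterally centred near column 319. I check a few projected points against these before going in.

```bash
python3 - <<'E'
from h import *;import pickle
w=pickle.load(open("pics/w5.pkl","rb"));H=hsv(w);h,s,v=H[...,0],H[...,1],H[...,2]
b=(h>100)&(h<125)&(s>140)
for r in(5,20,30,45,60,64):
    c=np.where(b[r])[0];print(r,c.min(),c.max(),end=" | ")
print("\nblue bottom rows",[int(np.where(b[:100,c])[0].max()) for c in(210,260,320,380,430,443)])
q=lambda *p:pix(w,FO+RF.apply(p)).round(1).tolist()
print("rest edge",q([-.05,-.055,.03],[-.05,.055,.03]),"lip z48",q([-.066,-.055,.048],[-.066,.055,.048]))
print("depth lip",w["depth"][40:70:6,320],"rest",w["depth"][76,230:420:40],"tongue",w["depth"][110,320])
M=rot(w["orientation"]);print("exp depth lip,rest,tongue",[(((w["eye"]-(FO+RF.apply(p)))@M)[2]).round(4) for p in([-.066,0,.056],[-.052,0,.03],[-.05,0,.069])])
E
```

```text
5 185 452 | 20 189 448 | 30 191 446 | 45 195 443 | 60 198 439 | 64 199 438 | 
blue bottom rows [66, 65, 65, 65, 66, 45]
rest edge [[218.3, 82.3], [416.7, 82.1]] lip z48 [[203.0, 63.5], [431.9, 63.2]]
depth lip [0.14071761 0.14107665 0.14347161 0.14620332 0.14826831] rest [0.17563792 0.17669672 0.17745149 0.17612986 0.17733265] tongue 0.14823256
exp depth lip,rest,tongue [np.float64(0.1505), np.float64(0.1792), np.float64(0.1514)]
```

Agreement is within about 1.5 mm, so I go in: descend, slide under, and rotate down in steps with force limits.

```bash
python3 - <<'E'
from h import *
g=-.0013;y=.0008
def go(x,z,th,feed,fl):
    r=bot.move_straight(*tool((x,z),th,g,y),feed=feed,force_limit=fl);o=bot.observe()
    print(x,z,th,r,round(o["t"],2),o["wrist_force"].round(1),(np.array(o["position"])-tool((x,z),th,g,y)[0]).round(4));return r
for a in[(-.056,.032,25,.06,8),(-.073,.0325,25,.05,10),(-.077,.0325,20,.05,10),(-.080,.0325,15,.06,10),(-.0805,.0320,10,.06,10),(-.0805,.0315,5,.06,10)]:
    if go(*a): break
E
```

```text
-0.056 0.032 25 False 11.56 [ 0.7 -0.3 -4.2] [-0.0001 -0.     -0.0003]
-0.073 0.0325 25 False 12.05 [-0.5 -0.6 -2.6] [0.     0.0004 0.0001]
-0.077 0.0325 20 False 12.31 [ 0.3  0.3 -2.9] [-0.0001 -0.0011  0.0003]
-0.08 0.0325 15 False 12.56 [-0.6 -0.7 -2.3] [-0.0002 -0.001   0.0002]
-0.0805 0.032 10 False 12.83 [-0.6 -0.1 -3. ] [-0.0003 -0.0006  0.0001]
-0.0805 0.0315 5 False 13.12 [-0.4  0.7 -3.3] [-0.0003 -0.0003  0.0001]
```

```bash
python3 - <<'E'
from h import *;import pickle
g=-.0013;y=.0008
def go(x,z,th,feed,fl):
    r=bot.move_straight(*tool((x,z),th,g,y),feed=feed,force_limit=fl);o=bot.observe()
    print(x,z,th,r,round(o["t"],2),o["wrist_force"].round(1),(np.array(o["position"])-tool((x,z),th,g,y)[0]).round(4));return r
go(-.0805,.0312,0,.03,8)
go(-.0805,.0285,0,.01,4)
bot.grip(.45);bot.sleep(.2)
p=np.array(bot.observe()["position"]);bot.move_straight((p+[0,0,.06]).tolist(),feed=.12,force_limit=10)
bot.move_straight([p[0],p[1]+.03,.25],[180,0,90],feed=.25)
bot.sleep(.1);o=bot.observe();print(o["t"],o["wrist_force"],o["position"])
w=bot.get_image("wrist");pickle.dump(w,open("pics/w6.pkl","wb"));cv2.imwrite("pics/w6.png",w["image"][:,:,::-1])
q=lambda *p:pix(w,FO+RF.apply(p)).round(1).tolist()
print("body home z38",q([-.058,-.055,.038],[-.058,.055,.038],[.07,.055,.038],[.07,-.055,.038]),"lip",q([-.066,-.055,.056],[-.066,.055,.056]))
E
```

```text
-0.0805 0.0312 0 False 13.53 [-0.1  0.5 -3.2] [0.     0.0001 0.0002]
-0.0805 0.0285 0 True 13.78 [-0.7  0.3  4.2] [0.0004 0.0005 0.0015]
15.9417 [ 0.62586654 -0.30062003 -0.47317888] [0.5149943  0.19825454 0.24716633]
body home z38 [[268.6, 153.2], [375.1, 154.8], [367.8, 266.6], [271.9, 265.2]] lip [[265.6, 147.4], [378.6, 149.2]]
```

View pics/w6.png

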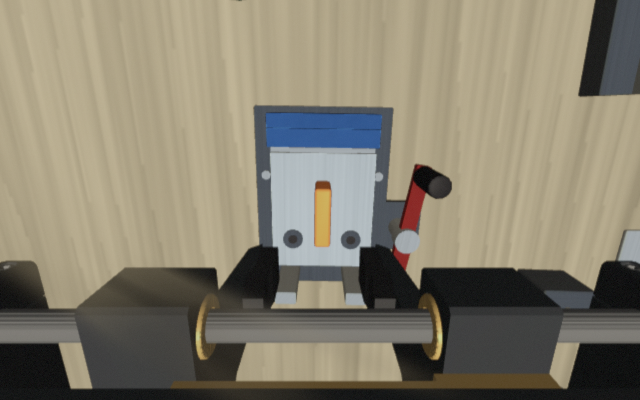

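The plate lies flat and home: the body front edge is at row 152 and the plain end at about row 266, both as projected, with contact exactly at rest height. The knob top is at (440,187) and the pivot at (406,241). Next is the lever: I cage the knob loosely and sweep the arc, turning the tool with it.

```bash
python3 - <<'E'
from h import *;import pickle
w=pickle.load(open("pics/w6.pkl","rb"))
k=cast(w,(440,187),.1025)[0,:2];pv=(FO+RF.apply([.0295,.0908,0]))[:2]
kf=RF.inv().apply([*(k-pv),0]);phi=np.arctan2(kf[1],-kf[0]);print("knob",k,"pivot",pv,"r",np.linalg.norm(kf),"phi",phi)
def pose(ph,z=.085): 
    p=pv+RF.apply([-.07*np.cos(ph),.07*np.sin(ph),0])[:2];return [*p.tolist(),z],[180,0,FY+180-np.degrees(ph)]
for ph in np.linspace(phi,1.62,5): print(bot.ik(*pose(ph)).round(0))
p,o=pose(phi)
bot.movep([p[0],p[1],.16],o);bot.grip(.6)
r=bot.move_straight(p,feed=.1,force_limit=8);print("down",r,bot.observe()["t"],bot.observe()["position"])
if not r:
    bot.grip(.33);print("cage",bot.observe()["opening"],bot.observe()["wrist_force"])
    for ph in np.linspace(phi,1.625,9)[1:]:
        r=bot.move_straight(*pose(ph),feed=.08,force_limit=18);s=bot.observe();print(round(ph,2),r,round(s["t"],2),s["wrist_force"].round(1))
        if r: break
E
```

```text
knob [0.61862711 0.20554097] pivot [0.60682543 0.13607741] r 0.07045895758532233 phi 0.15258254463491308
[ 8. 31. 87. -0. 63. 18.]
[ 7. 33. 83. -0. 64. 38.]
[ 5. 34. 81. -0. 65. 57.]
[ 3. 35. 80. -0. 65. 76.]
[ 1. 35. 80. -0. 65. 95.]
down False 17.9 [0.61910091 0.20518225 0.08563645]
cage 0.33166093991748397 [-0.06169578 -1.3576183  -0.40708588]
0.34 False 18.77 [-0.2  0.6 -0. ]
0.52 False 19.1 [-0.7  0.1 -0.1]
0.7 False 19.43 [ 0.  -0.7 -0.1]
0.89 False 19.77 [-0.6  0.3 -0.2]
1.07 False 20.1 [-0.6  0.3  0.6]
1.26 False 20.43 [-0.   0.6 -0. ]
1.44 False 20.77 [-0.3  0.2 -0.6]
1.62 False 21.1 [ 0.8  0.3 -1.2]
```

```bash
python3 - <<'E'
from h import *;import pickle
bot.grip(.6);p=np.array(bot.observe()["position"])
bot.move_straight((p+[0,0,.08]).tolist(),feed=.15,force_limit=8)
bot.movep([.56,.14,.30],[180,0,90]);bot.sleep(.1)
w=bot.get_image("wrist");pickle.dump(w,open("pics/w7.pkl","wb"));cv2.imwrite("pics/w7.png",w["image"][:,:,::-1]);print(bot.observe()["t"])
q=lambda *p:pix(w,FO+RF.apply(p)).round(1).tolist()
print("body home",q([-.058,-.055,.038],[-.058,.055,.038],[.07,.055,.038],[.07,-.055,.038]),"knob top at 1.57",q([.03,.16,.1025]),"nose tip",q([.03,.04,.045]),"pivot",q([.03,.09,.065]))
E
```

```text
23.9083
body home [[232.8, 95.6], [329.7, 97.1], [327.2, 205.0], [239.0, 203.7]] knob top at 1.57 [[432.1, 187.1]] nose tip [[315.5, 174.4]] pivot [[359.4, 178.5]]
```

View pics/w7.png

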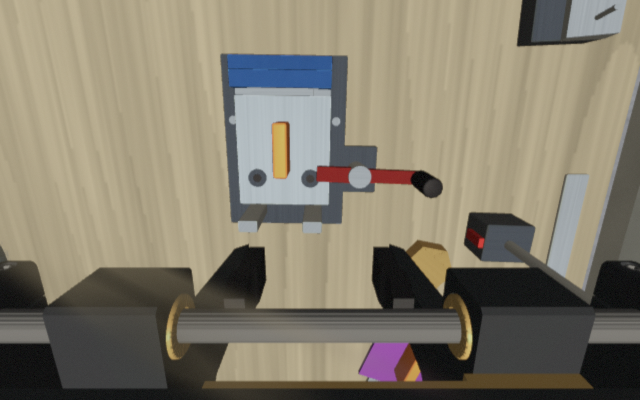

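The nose (318,174) lies over the plate, the knob (432,187) matches the 1.57 rad projection, the plate is still home, and the gripper is clear. Handing in.

```bash
python3 -c "
from bench import bot
print(bot.job_done())"
```

```text
the job is handed in; nothing more can be done
None
```

The plate lies flat on its rests with the tongue under the blue lip, the cam lever is swung to about 1.57 rad with its nose over the plate, the other things on the bench were not touched, and the job was handed in at about 24 s.

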